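Lock the graphite plate into its bench dock

ROBOT

A 6-joint arm with a two-finger parallel gripper is mounted at the origin on the work surface. World frame = base frame: x ahead of the robot, y to its left, z up, the work surface at z = 0. Lengths are in m, angles in rad, forces in N, time in s.
With the tool pointing down it reaches from about 0.15 to 0.775 m from the base axis. Payload 6.1 kg.
Tool frame: the origin (TCP) lies between the finger pads; the fingertips stand 14 mm ahead of it and the grasp point (between the pads) lies 5 mm behind it; z points along the fingers, y is the line along which they close (so a half turn about z gives the same grasp; the last joint's range is limited). The gripper opens to 85 mm and grips with 20 to 120 N. Pads are 22 mm wide; open, the fingers measure 114 mm over their backs; the gripper's body (76 mm by 85 mm) begins 54 mm behind the grasp point. The pads swing forward as they close: fully open they stand 13 mm farther back than shut.
Start: joints at [0, 0.126, -0.04, 1.405, 0, 1.571], TCP at [0.525, -0, 0.245] pointing down, gripper open.
Joint ranges: [-2.72, 2.72], [-0.95, 1.95], [-1.27, 1.35], [-1.78, 2.02], [-1.46, 1.47], [-3.14, 3.14]. Speed limits (rad/s): [2.39, 2.39, 3.01, 3.14, 3.14, 3.14].

INTERFACE

Orientations are given as a rotation vector (axis times angle).
In Python, from bench import ctrl gives the robot as it stands.
- The arm moves only by the shell command python3 -m pendant 'ROWS' [FORCE]. ROWS is JSON, a list that holds one entry, the list of rows, each a list of 7 numbers: the shift along the tool's x, y, z normalised to -1 to 1, where 1 is 300 mm, then the turn, a rotation vector about the tool's x, y, z normalised to -1 to 1, where 1 is 90 degrees, then the opening, from 0 (shut) to 1 (fully open). In form: [[[x, y, z, rx, ry, rz, gripper], ...]]. A call has 1 to 10 rows; each row is the pose to reach, as a shift and turn from the pose commanded when the call began, along the tool's axes at that moment; what a row does not reach only later rows make up. A row lasts 1/8 s, in which the tool goes at most 62.5 mm and 10.7 degrees, less where a joint would pass 70% of its speed; a pose out of reach is approached as far as the arm can. A call with a number of a shift or a turn outside -1 to 1 is refused whole. A call with a gripper value outside its range is refused whole. The fingers move at their own pace and stop on an object; FORCE is the grip in N (left out, the last holds). Time passes only in rows, so rows that repeat a pose let the fingers close. It gives the time, the measured TCP pose, the force, the opening and the grip force at its end, in the units of the state.
- ctrl.get_obs(): the state, without advancing time (a new reading comes with each control period).
- ctrl.read_camera(name): name is "scene" or "side" or "wrist"; returns (picture, depth): 384x512x3 uint8, red, green, blue; 384x512 float32, m along the optical axis (not along the pixel's ray), 0 where there is no reading.
- ctrl.camera_params(name): a dict with "camera_matrix" (3x3 intrinsics, pixels), "R" (3x3) and "t" (3): a world point X has camera coordinates R X + t; the wrist camera has in their place "hand_eye" (4x4, takes a point from camera to tool coordinates, whose origin is the TCP and whose axes are the flange's). Camera axes: x right, y down, z forward; pixel columns grow to the right and rows downward; lengths in m; the calibration is good to about 2 mm. A picture is of the moment at which its call begins: read the wrist's pose just before it. camera_params takes no time and is no camera call.
- ctrl.close_job(): hands the job in; it is judged then, once.
Trained networks look in the newest picture that a camera, given by its name, has taken for a name from the list of things; names that differ only in an ending like _2 or _b are one class to them, and where a whole thing is asked for, a point or a joint stands for the part that bears it (a point fixed in the world has none). Each returns a list of dicts, best first, with "conf" (0 to 1); they miss things now and then, are a little off and sometimes report something else, mostly with a low value. They report only what shows in the picture. A call takes as long as a camera call. They do not tell look-alikes from the thing itself.
- ctrl.search_frame(camera, name): "xyz" ([x, y, z] in m, in world coordinates, good to about 4 mm: the middle of the surface that is visible of it).
- ctrl.silhouettes(camera, name): "region" (384x512 bool, what is visible of it).
- ctrl.place_of(camera, name): "xyz" ([x, y, z] in m, in world coordinates, good to about 4 mm: a listed point, or the origin of a listed thing).
The state is a dict: "time_s": time; "q": joint angles; "dq": joint speeds; "joint_efforts": joint torques, N m; "eef_pos": TCP position; "tool_rot": TCP orientation; "force": force on the tool from outside, world axes, zero at the start; "moment": the same for the moment, N m; "width": finger opening in m; "finger_force": force on a finger pad.
Only numpy, scipy, OpenCV 4.12 (cv2) and the standard library are available. Lean on these libraries where they do the work, as an engineer would, in place of code of your own. Each camera call takes 0.05 s, during which the arm holds its last target. There are 200 camera calls.

TASK

Push the graphite plate along its dock, against the spring, until it is fully home against the yellow stop, and keep it pressed there while the slow brass-topped locking pin drops all the way down through the plate's slot. Then let go, and swing the orange gate bar fully shut across the dock behind the plate. Leave the other things on the bench alone.

Things in the scene. Friction and masses are not known exactly. Their poses are not given: they have to be found in the camera images.
- dock: Fixed dark steel base, 15 mm thick, on whose top the plate slides. Origin: on the bench, below the plate's centre when home. x = push direction, towards the stop; y left; z up. Base x -145 to +100, y -82 to +82 mm. Side guides (x -70 to +80, inner faces y +-52) rise 15 mm above it. Small keeper block at x -78, y -70, top 36 mm above the bench.
- dock_home (a point): Point on the dock's bed (15 mm above the bench), dock's axes: the plate's origin lies here when home. From here the yellow stop wall's face is at x +80 mm (30 mm high), and an aluminium bridge over the plate (x +5 to +35, top 45 mm above the bed) carries the locking pin at x +20, y 0.
- plate: Loose dark grey slippery graphite plate, 160 x 100 x 20 mm, 0.5 kg, between the guides with 2 mm play each side, front part under the bridge. Origin: centre of underside; x along its length to the stop. Starts 28 to 45 mm short of home. Slot right through it for the pin (x +8 to +30, y +-12 mm), framed in brass. Too wide to grasp: push its lighter grey rear face.
- plate_rear (a point): Centre of the plate's rear end face (the face to push), 10 mm above the plate's underside; axes as the plate.
- lock_pin (a joint): Pin's drop in m: 0 = raised, tip resting on the plate (start); 0.019 = fully down. Sprung down but damped: takes about 2 s to drop once the slot is under it. Tapered, 8 mm wide at the tip, 16 mm from 10 mm up: if the plate is let go too early, it is kicked back and the pin jams half way; pressing the plate home again frees it.
- pin_knob (a point): Centre of the top of the pin's round brass knob (32 mm wide): 95 mm above the bench when raised, 76 mm when fully down, where the knob sits on the bridge and the red stem below it is hidden.
- ejector (a joint): Travel in m of the blue sprung pad in the stop wall: 0 = out, 12 mm in front of the wall; 0.012 = pressed flush with the wall by the plate. It pushes the plate back with 4 N (out) to 9 N (flush).
- gate (a joint): Angle in rad of the orange gate bar about its upright hinge: 0 = fully shut, straight across the dock behind the home plate (pointing to dock -y); 1.57 = pointing to dock -x; larger = swung out to dock +y. Starts 1.6 to 2.3. Stays where it is left; about 1.5 N at the handle moves it.
- gate_hinge (a point): Gate's hinge axis, at the left rear of the dock (dock x -92, y +68 mm), 27 mm above the bench, half way up the bar.
- gate_handle (a point): Top of the round black handle post (18 mm thick, 36 mm tall) that stands on the gate bar 105 mm from the hinge axis. The bar is 12 mm thick, 18 mm tall (18 to 36 mm above the bench) and reaches 136 mm from the hinge axis; the post's top is 72 mm above the bench.
- frit_jar: Bystander: amber glass jar with blue lid, 60 mm wide, 85 mm tall; origin at the centre of its underside.
- oil_can: Bystander: green-banded steel can, 56 mm wide, 100 mm tall; origin at the centre of its underside.
- case: Bystander: black case with an orange seam, 130 x 60 x 35 mm; origin at the centre of its underside.
Not all that is in view belongs to the job. Of the things that look like the plate, the middle-sized one is meant.

How it is judged:
By the outcome, as a careful person would: the job done as asked, in the order asked, and still so for the second after the job is handed in, with the robot touching nothing.
It also fails if it takes over 54 s, if anything falls off the work surface, if the arm or the gripper's body presses on something with over 40 N, if the wrist force passes 120 N, or if a joint passes its speed limit or range.

## Working session

There is one attempt and no reset: what is moved stays moved. The work goes in short steps, Python scripts to look and compute and a shell command to move; the robot and the scene stay as the last step left them, time stands still between calls to the robot, and variables do not carry over. Pictures are saved under pics/ and viewed, at most 10 in all, crops included, and the job is handed in when it is done.

```bash
mkdir -p pics; ls
python3 - <<'E'
from bench import ctrl
import cv2, numpy as np
ims=[]
for c in ("scene","side"):
    im,d=ctrl.read_camera(c); cv2.imwrite(f"pics/{c}0.png",im[:,:,::-1])
    for n in ("plate","plate_rear","dock_home","pin_knob","gate_hinge","gate_handle","frit_jar","oil_can","case"):
        try:
            r=ctrl.place_of(c,n); print(c,n,[(np.round(x["xyz"],3).tolist(),round(x["conf"],2)) for x in r[:4]])
        except Exception as e: print(c,n,e)
o=ctrl.get_obs(); print(o["time_s"],o["eef_pos"],o["tool_rot"])
E
```

```text
pics
scene plate [([0.567, -0.118, 0.016], 0.72), ([0.571, 0.118, -0.003], 0.67), ([0.366, 0.2, 0.003], 0.59)]
scene plate_rear [([0.373, 0.095, 0.015], 0.88), ([0.627, 0.113, 0.006], 0.82), ([0.488, -0.111, 0.031], 0.62)]
scene dock_home []
scene pin_knob [([0.619, -0.123, 0.089], 0.56), ([0.488, -0.109, 0.024], 0.2)]
scene gate_hinge [([0.515, -0.049, 0.028], 0.63), ([0.466, -0.433, 0.001], 0.33)]
scene gate_handle [([0.565, -0.117, 0.018], 0.69), ([0.49, -0.109, 0.029], 0.6), ([0.432, 0.02, 0.075], 0.57)]
scene frit_jar [([0.631, -0.408, -0.004], 0.68)]
scene oil_can [([0.47, -0.436, 0.002], 0.69)]
scene case [([0.625, 0.434, 0.0], 0.79)]
side plate [([0.57, 0.122, -0.0], 0.94), ([0.363, 0.201, 0.004], 0.82), ([0.564, -0.12, 0.016], 0.58)]
side plate_rear [([0.483, -0.113, 0.028], 0.75), ([0.372, 0.089, 0.01], 0.72), ([0.626, 0.116, 0.004], 0.56), ([0.632, -0.408, -0.002], 0.27)]
side dock_home [([0.602, -0.122, 0.016], 0.83)]
side pin_knob [([0.627, -0.127, 0.095], 0.53)]
side gate_hinge [([0.517, -0.048, 0.026], 0.64)]
side gate_handle [([0.43, 0.022, 0.068], 0.9), ([0.486, -0.111, 0.022], 0.42)]
side frit_jar [([0.632, -0.408, -0.004], 0.61), ([0.463, -0.428, 0.006], 0.5)]
side oil_can [([0.462, -0.429, 0.004], 0.59), ([0.432, 0.021, 0.069], 0.31)]
side case [([0.624, 0.439, 0.003], 0.84)]
1.0 [5.24981814e-01 6.84721912e-06 2.45308712e-01] [2.22144042e+00 2.22144150e+00 2.35930637e-05]
```

View pics/scene0.png

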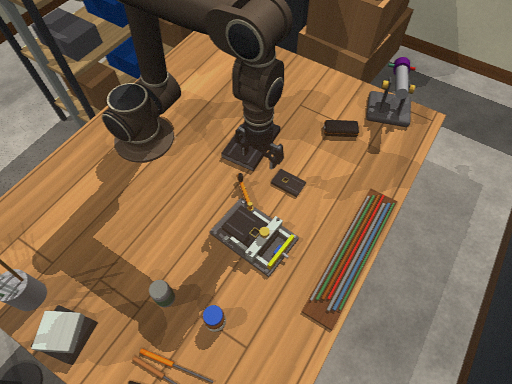

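View pics/side0.png

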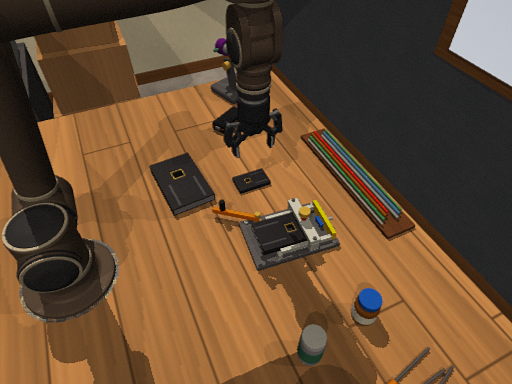

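Look-alikes in the side view: a large plate at (183,183), a small one at (252,181) and a mid-sized one in the dock at (278,235). The one in the dock, under the bridge, fits "middle-sized". I'll confirm that in one enlarged crop and measure the yaw from the yellow stop.

```bash
cat > h.py <<'E'
from bench import ctrl
import cv2, numpy as np
from scipy.spatial.transform import Rotation as Ro
def pose(o=None):
    o=o or ctrl.get_obs(); return Ro.from_rotvec(o["tool_rot"]).as_matrix(), np.array(o["eef_pos"])
def cloud(c):
    R,p=pose(); im,d=ctrl.read_camera(c); P=ctrl.camera_params(c); K=np.array(P["camera_matrix"])
    v,u=np.mgrid[:384,:512]; X=np.stack([(u-K[0,2])/K[0,0]*d,(v-K[1,2])/K[1,1]*d,d],-1)
    if "hand_eye" in P:
        H=np.array(P["hand_eye"]); X=(X@H[:3,:3].T+H[:3,3])@R.T+p
    else: X=(X-np.array(P["t"]))@np.array(P["R"])
    X[d==0]=np.nan
    return im,X
def yellow(im): 
    h=cv2.cvtColor(im,cv2.COLOR_RGB2HSV); return (h[...,0]>24)&(h[...,0]<34)&(h[...,1]>170)&(h[...,2]>120)
E
python3 - <<'E'
from h import *
print(np.round(ctrl.camera_params("wrist")["hand_eye"],3).tolist(), np.array(ctrl.camera_params("wrist")["camera_matrix"]).tolist())
crops=[]
for c in ("scene","side"):
    im,X=cloud(c)
    m=yellow(im)&(np.linalg.norm(X[...,:2]-[0.6,-0.12],axis=-1)<0.2)
    Y=X[m]; Y=Y[~np.isnan(Y[:,0])]; T=Y[Y[:,2]>np.percentile(Y[:,2],95)-.006]
    e=np.linalg.svd(T[:,:2]-T[:,:2].mean(0))[2][0]; e*=np.sign(e[1])
    s=(T[:,:2]-T[:,:2].mean(0))@e
    print(c,len(Y),len(T),"mean",T.mean(0).round(4),"yaw",np.degrees(np.arctan2(-e[0],e[1])).round(2),"len",np.ptp(s).round(4), "top",T[:,2].max().round(4), "range across",np.ptp((T[:,:2]@[e[1],-e[0]])).round(4), "ctr", (T[:,:2].mean(0)+e*(s.max()+s.min())/2).round(4))
im,_=cloud("side"); cv2.imwrite("pics/crop.png",cv2.resize(im[140:280,140:350,::-1],None,fx=3.8,fy=3.8,interpolation=cv2.INTER_CUBIC))
E
```

```text
[[-0.001, -0.944, -0.329, 0.085], [1.0, -0.0, -0.0, -0.0], [0.0, -0.329, 0.944, -0.127], [0.0, 0.0, 0.0, 1.0]] [[328.8173850059398, 0.0, 253.71982436374682], [0.0, 328.8173850059398, 194.35622081504172], [0.0, 0.0, 1.0]]
scene 155 131 mean [ 0.6881 -0.1327  0.0468] yaw -4.74 len 0.1247 top 0.0961 range across 0.0706 ctr [ 0.6883 -0.1308]
side 140 137 mean [ 0.6866 -0.1327  0.0468] yaw -5.07 len 0.1246 top 0.0501 range across 0.013 ctr [ 0.6869 -0.13  ]
```

View pics/crop.png

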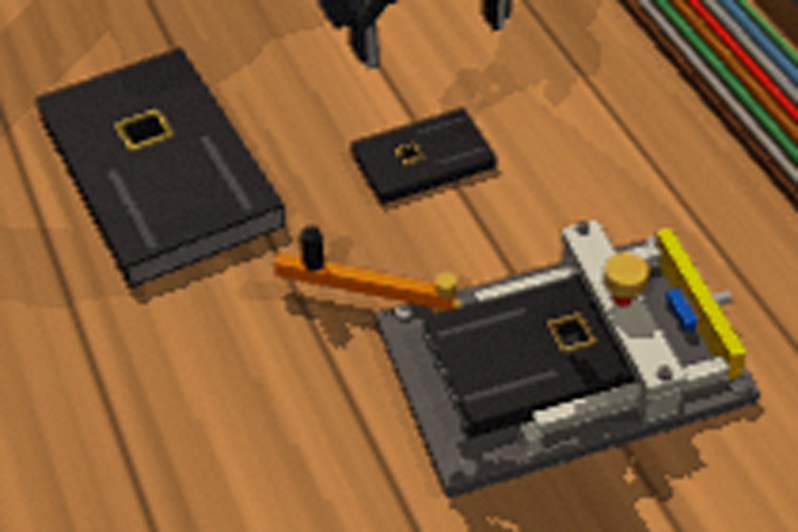

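The crop confirms it: the middle-sized plate is the one in the dock, rear face towards the robot, slot frame at crop (572,332). The yellow stop is at right, and the orange gate with its black post is at crop (312,248). The dock yaw is about -5° and home is about (0.602,-0.123), which agrees with the networks. Next I hover behind the plate.

```bash
python3 -m pendant '[[[-0.368,-0.225,0.3,-0,0,-0.944,0],[-0.368,-0.225,0.417,0,0,-0.944,0],[-0.368,-0.225,0.417,0,0,-0.944,0],[-0.368,-0.225,0.417,0,0,-0.944,0],[-0.368,-0.225,0.417,0,0,-0.944,0],[-0.368,-0.225,0.417,0,0,-0.944,0],[-0.368,-0.225,0.417,0,0,-0.944,0],[-0.368,-0.225,0.417,0,0,-0.944,0],[-0.368,-0.225,0.417,0,0,-0.944,0],[-0.368,-0.225,0.417,0,0,-0.944,0]]]'
python3 - <<'E'
from h import *
o=ctrl.get_obs(); R,p=pose(o); print(p.round(4),R.round(3).tolist(),o["q"])
im,X=cloud("wrist"); cv2.imwrite("pics/w1.png",im[:,:,::-1])
for n in ("plate","plate_rear","dock_home","pin_knob","gate_hinge","gate_handle"):
    print(n,[(np.round(x["xyz"],3).tolist(),round(x["conf"],2)) for x in ctrl.place_of("wrist",n)[:3]])
E
```

```text
time_s: 2.4
eef_pos: [0.4575, -0.1104, 0.1202]
tool_rot: [0.143, 3.138, -0.0]
force: [0.6, 0.1, -0.0]
width: 0.0002
finger_force: 0.0
[ 0.4575 -0.1104  0.1202] [[-0.996, 0.091, 0.0], [0.091, 0.996, -0.0], [-0.0, -0.0, -1.0]] [-2.36792451e-01  5.53256840e-02 -3.93769894e-01  1.12164424e+00
 -1.13056043e-05 -1.46035397e-01]
plate []
plate_rear [([0.486, -0.114, 0.024], 0.66)]
dock_home []
pin_knob []
gate_hinge [([0.52, -0.047, 0.028], 0.7)]
gate_handle [([0.435, 0.022, 0.071], 0.8)]
```

View pics/w1.png

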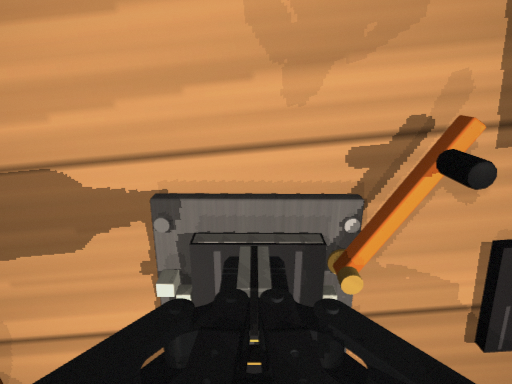

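The wrist view shows the plate's rear face centred ahead of the fingers at (258,238). The gate hinge is at (345,275), the post at (468,168), and the networks agree. I descend and start to push.

```bash
python3 -m pendant '[[[0,0,0.15,0,0,0,0],[0,0,0.285,0,0,0,0],[0,0,0.285,0,0,0,0],[-0.03,0,0.285,0,0,0,0],[-0.06,0,0.285,0,0,0,0],[-0.08,0,0.285,0,0,0,0],[-0.1,0,0.285,0,0,0,0],[-0.12,0,0.285,0,0,0,0],[-0.135,0,0.285,0,0,0,0],[-0.15,0,0.285,0,0,0,0]]]'
```

```text
time_s: 4.0
eef_pos: [0.5011, -0.1141, 0.0343]
tool_rot: [-0.138, -3.136, -0.0]
force: [-10.4, 1.0, 4.9]
width: -0.0001
finger_force: 5.3
```

```bash
python3 -m pendant '[[[-0.01,0,0,0,0,0,0],[-0.02,0,0,0,0,0,0],[-0.027,0,0,0,0,0,0],[-0.033,0,0,0,0,0,0],[-0.037,0,0,0,0,0,0]]]'
python3 - <<'E'
from h import *
print(ctrl.get_obs()["force"])
im,X=cloud("side"); cv2.imwrite("pics/s2.png",cv2.resize(im[170:290,220:380,::-1],None,fx=4,fy=4,interpolation=cv2.INTER_CUBIC))
print([(np.round(x["xyz"],3).tolist(),round(x["conf"],2)) for x in ctrl.place_of("side","pin_knob")[:3]])
E
```

```text
time_s: 4.62
eef_pos: [0.5108, -0.1148, 0.0339]
tool_rot: [-0.138, -3.133, -0.001]
force: [-11.4, 1.4, 5.8]
width: -0.0001
finger_force: 6.1
[-11.39181764   1.39912777   5.76723657]
[([0.626, -0.125, 0.09], 0.56)]
```

```bash
python3 -m pendant '[[[-0.004,0,0,0,0,0,0],[-0.008,0,0,0,0,0,0],[-0.012,0,0,0,0,0,0]]]'
```

```text
time_s: 5.1
eef_pos: [0.5114, -0.1148, 0.0331]
tool_rot: [-0.138, -3.128, -0.002]
force: [-20.3, 1.8, 8.3]
width: -0.0003
finger_force: 10.6
```

The force jumped and the plate stopped moving, so it is against the stop. I hold it there while the pin drops.

```bash
python3 -m pendant '[[[-0.004,0,0,0,0,0,0],[-0.004,0,0,0,0,0,0],[-0.004,0,0,0,0,0,0],[-0.004,0,0,0,0,0,0],[-0.004,0,0,0,0,0,0],[-0.004,0,0,0,0,0,0],[-0.004,0,0,0,0,0,0],[-0.004,0,0,0,0,0,0],[-0.004,0,0,0,0,0,0],[-0.004,0,0,0,0,0,0]]]'
python3 -m pendant '[[[0,0,0,0,0,0,0],[0,0,0,0,0,0,0],[0,0,0,0,0,0,0],[0,0,0,0,0,0,0],[0,0,0,0,0,0,0],[0,0,0,0,0,0,0],[0,0,0,0,0,0,0],[0,0,0,0,0,0,0],[0,0,0,0,0,0,0],[0,0,0,0,0,0,0]]]'
python3 - <<'E'
from h import *
im,X=cloud("side"); cv2.imwrite("pics/s3.png",cv2.resize(im[170:290,220:380,::-1],None,fx=4,fy=4,interpolation=cv2.INTER_CUBIC))
print([(np.round(x["xyz"],3).tolist(),round(x["conf"],2)) for x in ctrl.place_of("side","pin_knob")[:3]])
h=cv2.cvtColor(im,cv2.COLOR_RGB2HSV)
m=(h[...,0]>18)&(h[...,0]<28)&(h[...,1]>120)&(np.linalg.norm(X[...,:2]-[.622,-.125],axis=-1)<.02)
print(m.sum(),np.nanpercentile(X[m][:,2],[50,80,90,97]),np.nanmean(X[m],0))
E
```

```text
time_s: 6.35
eef_pos: [0.5115, -0.1147, 0.0327]
tool_rot: [-0.138, -3.126, -0.002]
force: [-22.1, 2.3, 8.8]
width: 0.0003
finger_force: 11.0
time_s: 7.6
eef_pos: [0.5115, -0.1147, 0.0327]
tool_rot: [-0.138, -3.126, -0.002]
force: [-21.7, 3.4, 9.1]
width: 0.0001
finger_force: 11.0
[([0.626, -0.126, 0.075], 0.45)]
105 [0.07732108 0.07900951 0.07969272 0.08042851] [ 0.61935359 -0.12689078  0.07476909]
```

View pics/s3.png

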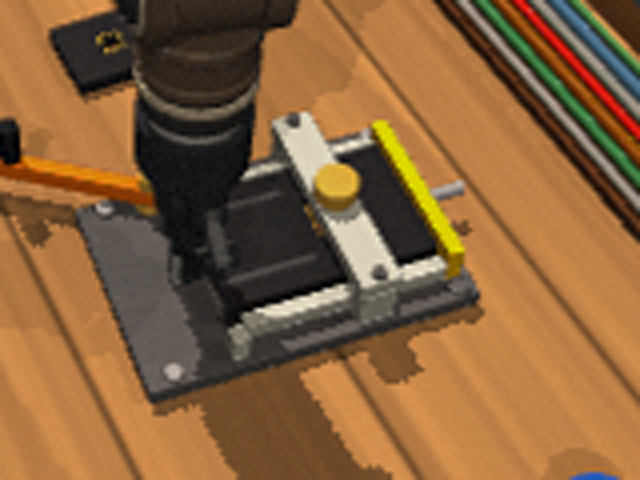

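The knob is now low on the bridge at (337,186) with the red stem hidden, and its height is about 77 mm. The plate meets the yellow stop. I hold a little longer and check that the height has settled.

```bash
python3 -m pendant '[[[0,0,0,0,0,0,0],[0,0,0,0,0,0,0],[0,0,0,0,0,0,0],[0,0,0,0,0,0,0],[0,0,0,0,0,0,0],[0,0,0,0,0,0,0],[0,0,0,0,0,0,0],[0,0,0,0,0,0,0],[0,0,0,0,0,0,0],[0,0,0,0,0,0,0]]]'
cat >> h.py <<'E'
def knob():
    for c in ("side","scene"):
        im,X=cloud(c); h=cv2.cvtColor(im,cv2.COLOR_RGB2HSV)
        m=(h[...,0]>18)&(h[...,0]<28)&(h[...,1]>120)&(np.linalg.norm(X[...,:2]-[.622,-.125],axis=-1)<.02)
        print(c,m.sum(),np.nanpercentile(X[m][:,2],[50,80,90,97]).round(4) if m.any() else "",[(np.round(x["xyz"],3).tolist(),round(x["conf"],2)) for x in ctrl.place_of(c,"pin_knob")[:2]])
E
python3 -c "from h import *; knob()"
```

```text
time_s: 8.95
eef_pos: [0.5115, -0.1147, 0.0327]
tool_rot: [-0.138, -3.126, -0.002]
force: [-21.4, 1.4, 8.5]
width: -0.0001
finger_force: 11.0
side 103 [0.0774 0.0787 0.0793 0.0796] [([0.626, -0.124, 0.074], 0.68)]
scene 80 [0.0766 0.0783 0.079  0.0799] [([0.621, -0.122, 0.074], 0.42)]
```

The pin is settled and fully down at about 76 mm in both cameras. I let go, lift, and go above the gate's post.

```bash
python3 -m pendant '[[[0.08,0,0,0,0,0,0],[0.2,0,0,0,0,0,0],[0.2,0,-0.16,0,0,0,0],[0.25,0.1,-0.318,0,0,0,0],[0.316,0.28,-0.318,0,0,0.2,0.42],[0.316,0.423,-0.318,0,0,0.38,0.42],[0.316,0.423,-0.318,0,0,0.38,0.42],[0.316,0.423,-0.318,0,0,0.38,0.42],[0.316,0.423,-0.318,0,0,0.38,0.42]]]'
python3 - <<'E'
from h import *
o=ctrl.get_obs(); R,p=pose(o); print(p.round(4),R.round(3).tolist(),o["width"],o["q"][5])
im,X=cloud("wrist"); cv2.imwrite("pics/w2.png",im[:,:,::-1])
for c in ("wrist","side"):
  if c=="side": cloud(c)
  for n in ("gate_handle","gate_hinge","plate_rear"):
    print(c,n,[(np.round(x["xyz"],3).tolist(),round(x["conf"],2)) for x in ctrl.place_of(c,n)[:3]])
knob()
E
```

```text
time_s: 10.28
eef_pos: [0.436, 0.0194, 0.1306]
tool_rot: [1.052, 2.958, 0.002]
force: [0.3, 0.3, -0.2]
width: 0.0358
finger_force: 0.0
[0.436  0.0194 0.1306] [[-0.775, 0.631, 0.002], [0.631, 0.775, 0.0], [-0.002, 0.002, -1.0]] 0.03578908104691323 0.7276779097154351
wrist gate_handle [([0.437, 0.021, 0.067], 0.88)]
wrist gate_hinge [([0.52, -0.046, 0.026], 0.95)]
wrist plate_rear [([0.52, -0.114, 0.023], 0.87), ([0.626, 0.116, 0.004], 0.87), ([0.372, 0.093, 0.014], 0.83)]
side gate_handle [([0.432, 0.022, 0.068], 0.85)]
side gate_hinge [([0.522, -0.045, 0.028], 0.61)]
side plate_rear [([0.518, -0.112, 0.022], 0.87), ([0.628, 0.116, 0.002], 0.75), ([0.372, 0.088, 0.012], 0.64)]
side 109 [0.0771 0.0788 0.0792 0.0799] [([0.628, -0.123, 0.074], 0.61)]
scene 83 [0.0767 0.0786 0.0794 0.0799] [([0.62, -0.121, 0.073], 0.4)]
```

View pics/w2.png

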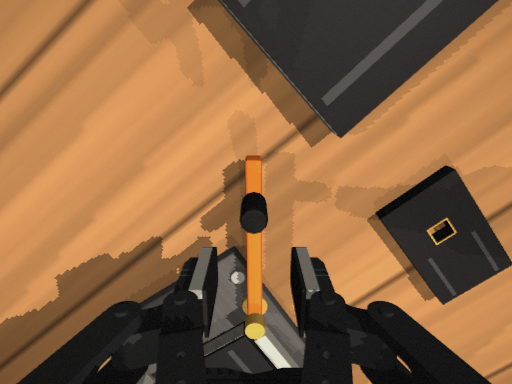

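The post is centred between the fingers at (254,212), the bar lies along the tool's x, and the plate's rear still reads as home. I lower around the post without gripping and swing it round the hinge, tool x staying radial.

```bash
python3 -m pendant '[[[0,0,0.15,0,0,0,0.42],[0,0,0.252,0,0,0,0.42],[0,0,0.252,0,0,0,0.42]]]'
python3 -m pendant '[[[-0.002,-0.037,0,0,0,-0.067,0.42],[-0.008,-0.073,0,0,0,-0.133,0.42],[-0.017,-0.108,0,0,0,-0.2,0.42],[-0.03,-0.142,0,0,0,-0.267,0.42],[-0.047,-0.175,0,0,0,-0.333,0.42],[-0.067,-0.206,0,0,0,-0.4,0.42],[-0.09,-0.234,0,0,0,-0.467,0.42],[-0.116,-0.26,0,0,0,-0.533,0.42],[-0.144,-0.283,0,0,0,-0.6,0.42],[-0.175,-0.303,0,0,0,-0.667,0.42]]]'
```

```text
time_s: 11.25
eef_pos: [0.4329, 0.0189, 0.0526]
tool_rot: [-1.053, -2.955, 0.003]
force: [-1.0, -0.7, 1.2]
width: 0.0358
finger_force: 0.0
time_s: 12.5
eef_pos: [0.4193, -0.0849, 0.0564]
tool_rot: [-0.572, 3.086, 0.0]
force: [0.2, 1.2, -0.5]
width: 0.036
finger_force: 0.7
```

```bash
python3 -m pendant '[[[-0.002,-0.037,0,0,0,-0.067,0.42],[-0.008,-0.073,0,0,0,-0.133,0.42],[-0.017,-0.108,0,0,0,-0.2,0.42],[-0.03,-0.142,0,0,0,-0.267,0.42],[-0.047,-0.175,0,0,0,-0.333,0.42],[-0.067,-0.206,0,0,0,-0.4,0.42],[-0.09,-0.234,0,0,0,-0.467,0.42],[-0.116,-0.26,0,0,0,-0.533,0.42],[-0.144,-0.283,0,0,0,-0.6,0.42],[-0.175,-0.303,0,0,0,-0.667,0.42]]]'
```

```text
time_s: 13.75
eef_pos: [0.5001, -0.1512, 0.0561]
tool_rot: [-2.04, 2.388, -0.001]
force: [-1.4, 0.5, 0.7]
width: 0.0361
finger_force: 0.7
```

```bash
python3 -m pendant '[[[0,-0.012,0,0,0,-0.02,0.42],[0,-0.024,0,0,0,-0.04,0.42],[0,-0.034,0,0,0,-0.04,0.42],[0,-0.042,0,0,0,-0.04,0.42],[0,-0.05,0,0,0,-0.04,0.42]]]'
```

```text
time_s: 14.38
eef_pos: [0.5142, -0.1534, 0.0545]
tool_rot: [2.11, -2.327, 0.0]
force: [-1.6, -1.1, 1.2]
width: 0.0359
finger_force: 0.6
```

```bash
python3 -m pendant '[[[0,-0.007,0,0,0,0,0.42],[0,-0.014,0,0,0,0,0.42],[0,-0.02,0,0,0,0,0.42]]]'
python3 -m pendant '[[[0,-0.005,0,0,0,0,0.42],[0,-0.01,0,0,0,0,0.42]]]'
```

```text
time_s: 14.75
eef_pos: [0.5161, -0.1536, 0.0541]
tool_rot: [2.106, -2.323, -0.009]
force: [-18.6, -0.4, 13.7]
width: 0.036
finger_force: 9.3
time_s: 15.0
eef_pos: [0.5163, -0.1537, 0.0539]
tool_rot: [2.103, -2.321, -0.014]
force: [-26.6, 0.3, 19.2]
width: 0.0357
finger_force: 13.7
```

The gate met a hard stop where the shut pose should be. I back off inside the slack between the fingers, lift clear, and check.

```bash
python3 -m pendant '[[[0,0.02,0,0,0,0,0.42],[0,0.045,0,0,0,0,0.42],[0,0.045,0,0,0,0,0.42],[0,0.045,-0.15,0,0,0,0.42],[0,0.045,-0.3,0,0,0,0.42],[0,0.2,-0.5,0,0,0,0.42],[0,0.4,-0.5,0,0,0,0.42],[0,0.4,-0.5,0,0,0,0.42],[0,0.4,-0.5,0,0,0,0.42]]]'
python3 - <<'E'
from h import *
knob()
hg=[]
for c in ("side","scene"):
  im,X=cloud(c)
  if c=="side": cv2.imwrite("pics/s4.png",cv2.resize(im[170:290,220:380,::-1],None,fx=4,fy=4,interpolation=cv2.INTER_CUBIC))
  for n in ("gate_handle","gate_hinge","plate_rear","frit_jar","oil_can","case"):
    print(c,n,[(np.round(x["xyz"],3).tolist(),round(x["conf"],2)) for x in ctrl.place_of(c,n)[:3]])
  h=cv2.cvtColor(im,cv2.COLOR_RGB2HSV)
  m=(h[...,0]>9)&(h[...,0]<19)&(h[...,1]>200)&(np.linalg.norm(X[...,:2]-[.511,-.115],axis=-1)<.085)&(X[...,2]>.03)&(X[...,2]<.042)
  T=X[m][:,:2]; e=np.linalg.svd(T-T.mean(0))[2][0]; e*=np.sign(e[1]); print("bar",len(T),T.mean(0).round(4),"yaw",np.degrees(np.arctan2(-e[0],e[1])).round(2),"len",np.ptp(T@e).round(3))
E
```

```text
time_s: 16.12
eef_pos: [0.4042, -0.1427, 0.2049]
tool_rot: [-2.11, 2.326, -0.003]
force: [1.0, -1.0, -0.3]
width: 0.036
finger_force: 0.0
side 108 [0.077  0.0783 0.0792 0.0804] [([0.603, -0.121, 0.017], 0.74), ([0.623, -0.122, 0.077], 0.64)]
scene 81 [0.0764 0.0785 0.0796 0.081 ] [([0.617, -0.123, 0.075], 0.5)]
side gate_handle [([0.502, -0.146, 0.07], 0.86)]
side gate_hinge [([0.516, -0.046, 0.028], 0.68)]
side plate_rear [([0.52, -0.111, 0.023], 0.67), ([0.629, 0.119, 0.005], 0.64), ([0.372, 0.091, 0.009], 0.59)]
side frit_jar [([0.632, -0.406, -0.002], 0.85)]
side oil_can [([0.464, -0.431, 0.002], 0.75)]
side case [([0.522, -0.113, 0.022], 0.73)]
bar 148 [ 0.5086 -0.1156] yaw -4.58 len 0.129
scene gate_handle [([0.506, -0.15, 0.073], 0.73)]
scene gate_hinge [([0.514, -0.047, 0.028], 0.96)]
scene plate_rear [([0.52, -0.115, 0.028], 0.62), ([0.621, 0.112, 0.006], 0.61), ([0.372, 0.09, 0.014], 0.56)]
scene frit_jar [([0.631, -0.406, -0.005], 0.69)]
scene oil_can [([0.467, -0.43, 0.001], 0.81)]
scene case [([0.624, 0.434, 0.0], 0.92), ([0.599, -0.123, -0.002], 0.23)]
bar 98 [ 0.513  -0.1142] yaw -5.01 len 0.125
```

View pics/s4.png

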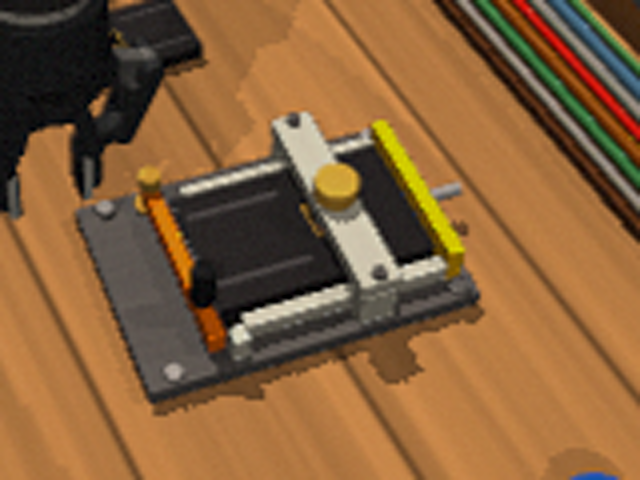

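The gate bar lies straight across the dock, from (150,195) to (215,340), against the keeper block at (240,340). Its yaw matches the dock's at -5°. The knob is fully down at (337,186), the bystanders are where they were, and the arm is clear.

```bash
python3 -c "from bench import ctrl; print(ctrl.close_job())"
```

```text
the job is handed in; nothing more can be done
None
```

The job is handed in at about 17 s: the plate is home against the stop with the pin fully down, the gate is shut, and the jar, can and case are where they were (no verdict was shown).

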